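# Load a board carrier under the spring clip of a test fixture

## Robot

A 6-joint arm with a two-finger parallel gripper is mounted at the origin on the work surface. World frame = base frame: x ahead of the robot, y to its left, z up, the work surface at z = 0. Lengths are in m, angles in rad, forces in N, time in s.
With the tool pointing down it reaches from about 0.375 to 0.975 m from the base axis. Payload 3.8 kg.
Tool frame: the origin (TCP) lies on the centre line of the jaws, within the pads' length; the fingertips stand 14 mm ahead of it and the grasp point (between the pads) lies 5 mm behind it; z points along the fingers, y is the line along which they close (so a half turn about z gives the same grasp; the last joint's range is limited). The gripper opens to 85 mm and grips with 20 to 120 N. Pads are 22 mm wide; open, the fingers measure 114 mm over their backs; the gripper's body (76 mm by 85 mm) begins 54 mm behind the grasp point. The pads swing forward as they close: fully open they stand 13 mm farther back than shut.
Start: joints at [1.158, 0.264, 1.604, -0, 1.274, -0.037], TCP at [0.248, 0.628, 0.245] pointing down, gripper open.
Joint ranges: [-2.63, 2.63], [-0.94, 2.18], [0.31, 2.57], [-1.31, 4.45], [0, 2.66], [-2.55, 2.55]. Speed limits (rad/s): [2.57, 2.57, 3.14, 3.14, 3.14, 3.14].

## Interface

Orientations are given as a rotation vector (axis times angle).
In Python, from workcell import bot, eyes, spot_in gives the robot as it stands.
- The arm moves only by the tool carry_out, never from a script. Its argument "series" is text: rows parted by semicolons, each of 4 numbers parted by spaces: the shift along the world's x, y, z in m, then the turn about the world's z in degrees. In form: tx ty tz roll; .... A call has 1 to 20 rows; each row shifts and turns the commanded pose from where the row before left it; what a row does not reach is not made up. A row lasts 1/8 s, in which the tool goes at most 62.5 mm and 10.7 degrees, less where a joint would pass 70% of its speed; a pose out of reach is approached as far as the arm can. A call is refused whole if a number of a shift passes 0.0625 or a number of a turn 10.7, either way. A call with a gripper value outside its range is refused whole. "jaw" is the gripper command: -1 is shut, 1 is fully open, values between are in proportion, set as the call begins (left out, the last holds). The fingers move at their own pace and stop on an object; "grip_force" is the grip in N (left out, the last holds). Time passes only in rows, so rows that do not move let the fingers close. It gives the time, the measured TCP pose, the force, the opening and the grip force at its end, in the units of the state.
- bot.read_state(): the state, without advancing time (a new reading comes with each control period).
- eyes.read_camera(name): name is "scene" or "top" or "wrist"; returns (picture, depth): 480x640x3 uint8, blue, green, red; 480x640 float32, m along the optical axis (not along the pixel's ray), 0 where there is no reading.
- eyes.get_calibration(name): a dict with "K" (3x3 intrinsics, pixels), "position" and "rotation" of the camera in the world; the wrist camera has in their place "T_tool_cam" (4x4, takes a point from camera to tool coordinates, whose origin is the TCP and whose axes are the flange's). Camera axes: x right, y down, z forward; pixel columns grow to the right and rows downward; lengths in m; the calibration is good to about 2 mm. The wrist camera is an equidistant fisheye: a pixel r from the principal point sees the ray r / f radians off the axis. A picture is of the moment at which its call begins: read the wrist's pose just before it. get_calibration takes no time and is no camera call.
- bot.finish_job(): hands the job in; it is judged then, once.
Trained networks look in the newest picture that a camera, given by its name, has taken for a name from the list of things; names that differ only in an ending like _2 or _b are one class to them, and where a whole thing is asked for, a point or a joint stands for the part that bears it (a point fixed in the world has none). Each returns a list of dicts, best first, with "score" (0 to 1); they miss things now and then, are a little off and sometimes report something else, mostly with a low value. They report only what shows in the picture. A call takes as long as a camera call. They do not tell look-alikes from the thing itself.
- spot_in(camera, target): "rect" ([centre column, centre row, width, height] in pixels, round what is visible of it).
The state is a dict: "time": time; "q": joint angles; "joint_vel": joint speeds; "joint_torque": joint torques, N m; "tool_pos": TCP position; "tcp_rot": TCP orientation; "wrist_force": force on the tool from outside, world axes, zero at the start; "torque": the same for the moment, N m; "width": opening from 0.0 (shut) to 1.0 (fully open); "grip_force": force on a finger pad.
Only numpy, scipy, OpenCV 4.12 (cv2) and the standard library are available. Lean on these libraries where they do the work, as an engineer would, in place of code of your own. Each camera call takes 0.05 s, during which the arm holds its last target. There are 200 camera calls.

## Task

On the clamping fixture, press the clip's long orange pad down with one fingertip and keep it down while the other fingertip pushes the carrier with the green board along the deck, under the raised jaw, fully home against the black end stop. Then let the clip come up, so that its jaw clamps the carrier, and move clear. Do not pinch or lift the carrier, do not let the clip go before the carrier is home, and leave everything else on the bench alone.

Things in the scene. Friction and masses are not known exactly. Their poses are not given: they have to be found in the camera images.
- fixture: Fixed clamping fixture, dark steel base 190 x 180 x 12 mm; origin at the centre of its underside on the bench, +x = direction in which the carrier is pushed, +y = left of it. A blue deck, top 30 mm above the bench, runs along x (-80 to 95 mm), with a channel 59 mm wide (y -34.5 to 24.5) between grey guides (right one 8 mm above the deck, left 5 mm), open at its -x end
- stop (a point): Middle of the black end stop's face at deck height: fixture x = 80, y = -5, z = 30 mm; the stop is 12 mm high above the deck. Home: the carrier's front face against it, so that the carrier's origin is at fixture x = 50 mm
- clip (a joint): Turn of the spring clip (a rocker hinged along fixture x at y 35, z 34 mm), rad: 0 at rest, grows as the orange pad is pressed down, hard limit 0.42. It springs back; about 4 N at mid-pad starts it, 9 N holds it at the limit. At 0 the jaw blocks the 10 mm carrier, near 0.12 it rests on the carrier's top, above 0.20 the carrier passes freely; 0.30 is a good opening
- jaw (a point): Middle of the underside of the clip's yellow jaw (moves with the clip), which reaches over the channel's left edge; the jaw is 24 mm long (fixture x = 52 to 76) and 8 mm wide (y about 5 to 13 mm). At rest this underside is 7 mm above the deck; pressing the pad raises it by 26 mm per rad
- press_pad (a point): Centre of the orange pad's top (moves with the clip), near fixture x -19, y 63 mm. Pad 94 mm long (fixture x -66 to 28), 34 mm wide (12 to 46 mm from the hinge line). At rest it slopes up outward and this point is 43 mm above the bench; at 0.30 rad it is level, 34 mm up (4 mm over the deck), so both fingertips stand at one height; at the limit 30.5 mm. A tip may slide along it
- carrier: Board carrier: aluminium plate 60 (x) x 56 (y) x 10 mm, green circuit board on top; loose, 0.16 to 0.28 kg. Lies flat on the deck in the channel, 34 to 54 mm short of home, clear of the jaw. Origin at the centre of its underside, axes as the fixture's. Push on its rear (-x) face, which in this range is level with the pad, so one tip can press while the other pushes
- standoff: loose brass cylinder, 18 mm across, 24 mm high, standing on the fixture's low right-hand ledge (top of the ledge 12 mm above the bench). Bystander; origin at its underside
- spare: loose: a second board carrier, same size as the first but with a BLUE circuit board, lying on the bench. Bystander; origin at centre of its underside
- flux: small clear bottle with red cap, 34 mm across, 75 mm high, standing. Bystander; origin at its underside
- solder: steel-grey spool, 56 mm across, 32 mm high, standing flat. Bystander; origin at its underside
- driver: red-handled screwdriver 160 mm long lying on the bench. Bystander
- screw_jar: small amber jar with black lid, 32 mm across, 40 mm high, standing on the bench just right of the fixture. Bystander; origin at its underside
- heatsink: dark finned heat sink, 24 x 40 x 22 mm, on the bench just beyond the fixture's stop end. Bystander; origin at its underside
- pot: white ceramic cup, 60 mm across, 50 mm high. Bystander; origin at its underside
Not all that is in view belongs to the job. What is shaped like the carrier but brown or yellow is not meant.

How it is judged:
By the outcome, as a careful person would: the job done as asked, in the order asked, and still so for the second after the job is handed in, with the robot touching nothing.
It also fails if it takes over 35 s, if anything falls off the work surface, if the arm or the gripper's body presses on something with over 40 N, if the wrist force passes 120 N, or if a joint passes its speed limit or range.

## Working session

There is one attempt and no reset: what is moved stays moved. The work goes in short steps, Python scripts to look and compute and a tool call to move; the robot and the scene stay as the last step left them, time stands still between calls to the robot, and variables do not carry over. Pictures are saved under pics/ and viewed, at most 10 in all, crops included, and the job is handed in when it is done.

Besides the shell and the picture viewer there is one more tool, called after "Emit:" by a JSON object that holds its "fn" and its "kwargs". carry_out: Moves the arm, as the interface text tells. Its arguments: {"type":"object","properties":{"series":{"type":"string"},"jaw":{"type":"number"},"grip_force":{"type":"number"}},"required":["series"]}

```bash
mkdir -p pics; cat > h.py <<'E'
import numpy as np, cv2
from workcell import bot, eyes, spot_in
def pt(cam,u,v,d):
    c=eyes.get_calibration(cam);K=np.array(c["K"]);R=np.array(c["rotation"])
    if R.shape!=(3,3): R=cv2.Rodrigues(R)[0]
    u,v,d=map(np.asarray,(u,v,d))
    p=np.stack([(u-K[0,2])/K[0,0]*d,(v-K[1,2])/K[1,1]*d,d],-1)
    return p@R.T+np.array(c["position"])
E
python3 - <<'E'
from h import *
for c in("top","scene"):
    im,d=eyes.read_camera(c);cv2.imwrite(f"pics/{c}0.png",im);np.savez(f"{c}0.npz",im=im,d=d)
    for n in("fixture","carrier","press_pad","jaw","standoff","screw_jar","heatsink"):
        for r in spot_in(c,n)[:3]:
            u,v=r["rect"][:2];z=d[int(v),int(u)];print(c,n,round(r["score"],2),np.round(r["rect"]),pt(c,u,v,z).round(3))
s=bot.read_state();print(s)
print(eyes.get_calibration("top"))
E
```

```text
top fixture 0.87 [322. 243.  87.  87.] [ 0.545 -0.03   0.038]
top carrier 0.86 [246. 245.  25.  21.] [0.548 0.169 0.014]
top carrier 0.83 [344. 321.  33.  31.] [ 0.346 -0.082  0.012]
top carrier 0.79 [325. 233.  31.  25.] [ 0.57  -0.038  0.04 ]
top press_pad 0.57 [304. 234.  47.  49.] [0.569 0.016 0.037]
top press_pad 0.18 [346. 246.   4.   9.] [ 0.539 -0.092  0.034]
top jaw 0.65 [307. 233.  39.  45.] [0.573 0.009 0.034]
top standoff 0.57 [346. 246.   5.   9.] [ 0.538 -0.091  0.034]
top screw_jar 0.69 [359. 270.  15.  11.] [ 0.473 -0.122  0.039]
top heatsink 0.72 [327. 196.  19.  16.] [ 0.684 -0.046  0.005]
top heatsink 0.2 [190. 216.  18.  17.] [0.619 0.312 0.05 ]
scene fixture 0.76 [332. 269. 123.  87.] [ 0.593 -0.064  0.039]
scene carrier 0.83 [325. 346.  41.  37.] [ 0.665 -0.223  0.012]
scene carrier 0.77 [331. 260.  46.  28.] [ 0.58  -0.044  0.042]
scene carrier 0.74 [225. 254.  35.  21.] [ 0.36  -0.087  0.01 ]
scene press_pad 0.77 [342. 248.  54.  45.] [0.576 0.012 0.037]
scene jaw 0.62 [342. 248.  46.  46.] [0.573 0.016 0.035]
scene screw_jar 0.68 [263. 274.  18.  31.] [ 0.488
[... 292 characters left out ...]
orque': array([ 9.94771144e-04, -5.14981091e+01, -3.67696023e+01, -1.12063406e-04,
        4.68679245e-04,  9.14895679e-06]), 'tool_pos': array([0.24775763, 0.627914  , 0.24535825]), 'tcp_rot': array([5.86810935e-01, 3.08628328e+00, 2.07700864e-04]), 'wrist_force': array([ 0.79027003, -0.55427549,  0.34091406]), 'torque': array([-0.03034319,  0.00503934,  0.05531643]), 'grip_force': 0.0, 'width': 0.9961952087061059}
{'K': array([[439.06961955,   0.        , 316.21221412],
       [  0.        , 439.06961955, 240.71273214],
       [  0.        ,   0.        ,   1.        ]]), 'position': array([ 0.28494663, -0.00948455,  1.14171842]), 'rotation': array([-2.08302429,  2.11122748, -0.2532628 ])}
```

View pics/top0.png

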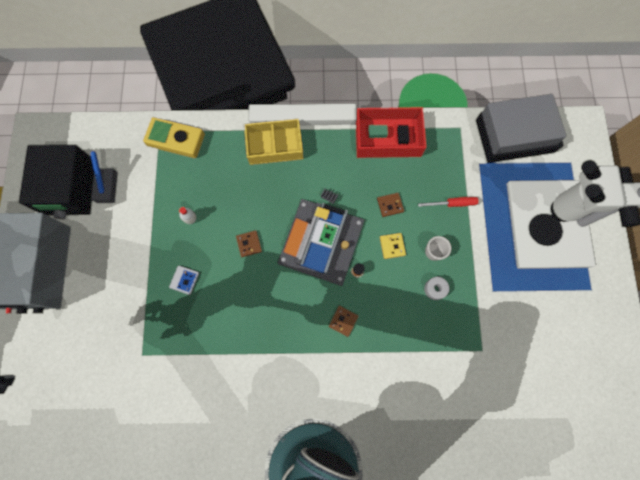

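View pics/scene0.png

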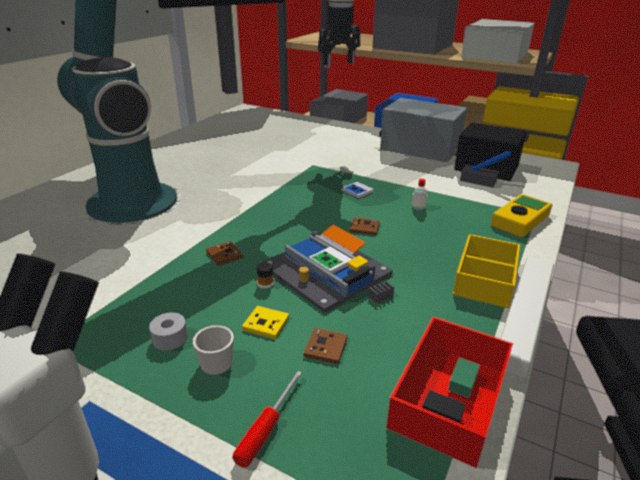

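Top view: the fixture is at about (322,243), its +x pointing up and slightly right. Carrier-like candidates:
- Green board on the deck, (328,234).
- Brown boards at (249,243), (343,320) and (390,205).
- Yellow board at (392,246).
- Blue spare at (185,280).

Only the one at (328,234) is green and sits in the channel, so that is the carrier. I'll confirm it in a crop and fit the fixture's pose.

```bash
python3 - <<'E'
from h import *
f=np.load("top0.npz");im,d=f["im"],f["d"]
c=im[180:300,260:390];cv2.imwrite("pics/crop0.png",cv2.resize(c,None,fx=5,fy=5,interpolation=cv2.INTER_CUBIC))
hsv=cv2.cvtColor(im,cv2.COLOR_BGR2HSV)
roi=np.zeros(d.shape,bool);roi[195:290,275:370]=1
for n,lo,hi in(("orange",(5,130,120),(16,255,255)),("yellow",(18,130,120),(32,255,255)),("green",(45,120,110),(80,255,255))):
    m=(cv2.inRange(hsv,lo,hi)>0)&roi
    v,u=np.nonzero(m);P=pt("top",u,v,d[v,u])
    r=cv2.minAreaRect(P[:,:2].astype(np.float32)*1000);print(n,m.sum(),r,np.median(P[:,2]))
# base corners
for u,v in((303,198),(365,213),(342,284),(281,270)):
    z=1.13-0.012
    q=[pt("top",u,v,z+k) for k in(-.1,.1)];t=(0.012-q[0][2])/(q[1][2]-q[0][2]);print((q[0]+t*(q[1]-q[0])).round(4))
E
```

```text
orange 454 ((564.2350463867188, 40.567893981933594), (36.925498962402344, 96.52686309814453), 69.90039825439453) 0.0428857511841243
yellow 106 ((592.6534423828125, -59.088706970214844), (118.58080291748047, 33.21126937866211), 40.299964904785156) 0.04574805814491101
green 118 ((568.4234008789062, -44.67826843261719), (27.165414810180664, 44.05012130737305), 70.98656463623047) 0.04029011211927047
[0.6773 0.0189 0.012 ]
[ 0.6327 -0.1475  0.012 ]
[ 0.4417 -0.0804  0.012 ]
[0.4805 0.0775 0.012 ]
```

View pics/crop0.png

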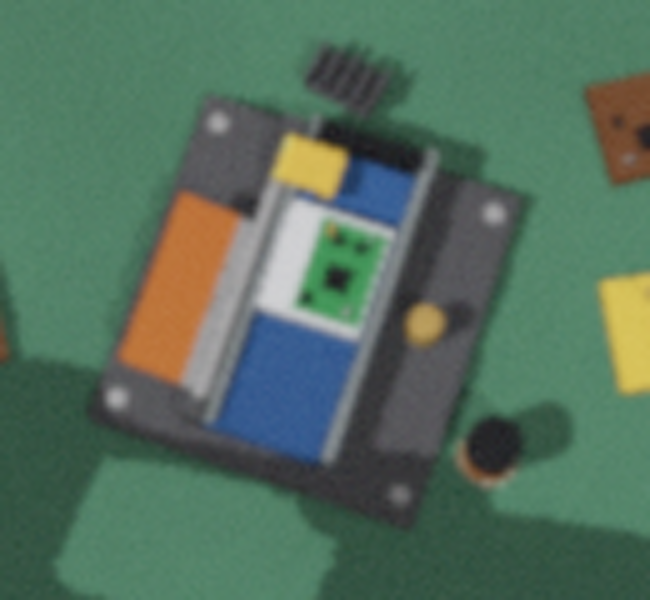

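Emit:
{"fn": "carry_out", "kwargs": {"series": "0.02 -0.046 0 0;0.02 -0.046 0 0;0.02 -0.046 0 0;0.02 -0.046 0 0;0.02 -0.046 0 0;0.02 -0.046 0 0;0.02 -0.046 0 0;0.02 -0.046 0 0;0.02 -0.046 0 0;0.02 -0.046 0 0;0.02 -0.046 0 0;0.02 -0.046 0 0;0.02 -0.046 0 0;0 0 0 0", "jaw": 0.25}}

```text
time: 2.55
tool_pos: [0.5088, 0.0271, 0.2455]
tcp_rot: [0.594, 3.084, -0.001]
wrist_force: [0.5, 0.8, 0.0]
width: 0.626
grip_force: 0.0
```

The crop confirms it: a white plate with a green board in the channel, the yellow jaw ahead of it, and the orange pad to its left. Next is a close look with the wrist camera.

```bash
cat >> h.py <<'E'
def wrist():
    s=bot.read_state();im,d=eyes.read_camera("wrist");return s,im,d
def wpt(s,u,v,d):
    c=eyes.get_calibration("wrist");K=np.array(c["K"]);T=np.array(c["T_tool_cam"])
    x=(np.asarray(u)-K[0,2])/K[0,0];y=(np.asarray(v)-K[1,2])/K[1,1];r=np.hypot(x,y)+1e-9
    k=np.tan(r)/r
    p=np.stack([x*k*d,y*k*d,d],-1)@T[:3,:3].T+T[:3,3]
    return p@cv2.Rodrigues(np.array(s["tcp_rot"]))[0].T+s["tool_pos"]
def masks(im):
    h=cv2.cvtColor(im,cv2.COLOR_BGR2HSV)
    R=dict(orange=((5,130,100),(16,255,255)),yellow=((18,130,100),(32,255,255)),green=((45,120,90),(80,255,255)),blue=((100,120,60),(125,255,255)),white=((0,0,170),(180,50,255)))
    o={}
    for n,(a,b) in R.items():
        m=cv2.inRange(h,a,b);k,l,st,_=cv2.connectedComponentsWithStats(m)
        o[n]=(l,st)
    return o
E
python3 - <<'E'
from h import *
s,im,d=wrist();cv2.imwrite("pics/w0.png",im);np.savez("w0.npz",im=im,d=d)
print(s["tool_pos"],s["tcp_rot"],eyes.get_calibration("wrist"))
for n,(l,st) in masks(im).items():
    for i in np.argsort(-st[1:,4])[:2]+1:
        v,u=np.nonzero((l==i)&(d>0));P=wpt(s,u,v,d[v,u]);
        r=cv2.minAreaRect(P[:,:2].astype(np.float32)*1000);print(n,st[i],[np.round(x,1) for x in r],np.median(P[:,2]).round(4))
E
```

```text
[0.5088186  0.02706052 0.24552685] [ 5.93871665e-01  3.08404378e+00 -9.30593308e-04] {'K': array([[371.64829954,   0.        , 324.01154084],
       [  0.        , 371.64829954, 241.3057861 ],
       [  0.        ,   0.        ,   1.        ]]), 'T_tool_cam': array([[-1.20624772e-03, -9.57244600e-01, -2.89277240e-01,
         7.28713070e-02],
       [ 9.99999177e-01, -1.02831741e-03, -7.67068436e-04,
         1.74364217e-03],
       [ 4.36803296e-04, -2.89277927e-01,  9.57245052e-01,
        -1.28014737e-01],
       [ 0.00000000e+00,  0.00000000e+00,  0.00000000e+00,
         1.00000000e+00]])}
orange [ 338  210   37   96 3349] [array([566.5,  41.3]), array([37.7, 99.1]), np.float64(70.3)] 0.042
orange [ 144   77   53   58 2301] [array([350.6, -78.8]), array([56.8, 59.2]), np.float64(61.6)] 0.0096
yellow [ 583  313   57   67 2374] [array([853.4, 359.2]), array([108.9,  78.5]), np.float64(74.4)] 0.0331
yellow [ 119  278   61   61 1903] [array([ 547.3, -218.1]), array([63.6, 66.5]), np.float64(8.6)] 0.0097
green [     0      0    640    414 157290] [array([547.4,  15.6]), array([937.2, 534. ]), np.float64(74.8)] 0.0002
green [ 145  406   62   69 1874] [array([ 673.7, -194.6]), array([ 65., 557.]), np.float64(37.0)] 0.0006
blue [ 252  193   68   72 4090] [array([514.8, -12.3]), array([64.6, 67. ]), np.float64(70.3)] 0.0295
blue [   0  286   75  133 2583] [array([ 481.3, -320.9]), array([206.9, 553. ]), np.float64(21.8)] 0.0006
white [    0     0   229   154 11116] [array([ 219. , -163.2]), array([106.7, 362.5]), np.float64(0.1)] -0.0005
white [ 593    0   47  195 3803] [array([499.5, 437.6]), array([ 93.8, 271.2]), np.float64(68.5)] -0.0008
```

View pics/w0.png

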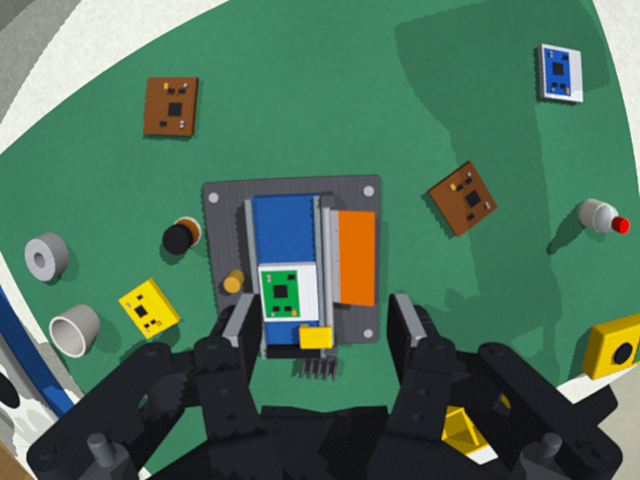

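The wrist view shows the carrier's green board at (280,292), the orange pad at (355,257) and the blue deck behind the carrier at (286,225). Both fits give fixture yaw ≈ -19.7° and origin ≈ (0.563,-0.024), with the carrier's rear at fixture x ≈ -18 mm. I'll go over the pad and the channel, then look at the tips.

Emit:
{"fn": "carry_out", "kwargs": {"series": "0.006 -0.0025 -0.04 1;0.006 -0.0025 -0.04 1.1;0.006 -0.0025 -0.03 0;0.0046 -0.0024 -0.025 0;0 0 -0.02 0;0 0 -0.015 0;0 0 0 0"}}

```text
time: 3.48
tool_pos: [0.529, 0.0209, 0.0742]
tcp_rot: [-0.528, -3.094, 0.0]
wrist_force: [-0.2, -0.4, -0.4]
width: 0.624
grip_force: 0.0
```

```bash
python3 - <<'E'
from h import *
s,im,d=wrist();cv2.imwrite("pics/w1.png",im);np.savez("w1.npz",im=im,d=d)
print(s["tool_pos"],s["tcp_rot"],s["wrist_force"])
O=np.array([.5632,-.0244]);a=np.radians(-19.7);F=np.array([[np.cos(a),-np.sin(a)],[np.sin(a),np.cos(a)]])
m=masks(im)
for n in("orange","green","blue","white","yellow"):
    l,st=m[n]
    for i in np.argsort(-st[1:,4])[:3]+1:
        v,u=np.nonzero((l==i)&(d>0));
        if len(v)<50: continue
        P=wpt(s,u,v,d[v,u]);q=(P[:,:2]-O)@F*1000
        print(n,st[i],np.percentile(q,[1,99],axis=0).round(1).tolist(),np.median(P[:,2]).round(4))
v,u=np.nonzero((d>0)&(d<.3));P=wpt(s,u,v,d[v,u]);q=(P[:,:2]-O)@F*1000
dark=(im[v,u].max(1)<400)
# fingers: points between tip and 12 mm above near TCP row
t=(P[:,2]>.047)&(P[:,2]<.09)&(abs(q[:,0]+44)<25)
for lo,hi in((-60,28),(29,130)):
    k=t&(q[:,1]>lo)&(q[:,1]<hi)
    if k.sum(): print("finger",k.sum(),np.percentile(q[k],[1,99],axis=0).round(1).tolist(),np.percentile(P[k,2],[1,99]))
E
```

```text
[0.52899546 0.02085076 0.07415857] [-5.28056157e-01 -3.09413645e+00  4.17576596e-04] [-0.24287239 -0.43001989 -0.42289661]
orange [ 343  244   79  166 8190] [[-68.5, 44.2], [23.9, 76.0]] 0.0412
orange [ 507  166   93  123 5325] [[-106.3, 142.3], [-36.1, 211.3]] 0.0096
orange [  33    2   80   98 5170] [[-212.3, -151.8], [-150.7, -93.3]] 0.0097
green [     0      0    640    459 163329] [[-221.9, -269.2], [145.7, 324.1]] 0.0002
green [ 442  406   66   69 1908] [[-39.4, 75.0], [164.6, 200.0]] 0.0003
green [153 433  54  34 935] [[-55.5, -116.7], [149.4, 1.7]] 0.0005
blue [  179   206   136   127 12684] [[-82.8, -36.7], [-18.6, 21.4]] 0.0294
blue [314 320   1  84  84] [[-24.3, 26.9], [33.0, 27.4]] 0.0294
blue [  0 456  10  24  82] [[237.8, -437.2], [303.5, -387.6]] 0.0008
white [ 319  237   30   81 1907] [[-71.3, 30.2], [-32.8, 43.7]] 0.0359
white [ 260  333   44   75 1621] [[-17.6, 0.3], [27.0, 20.0]] 0.0394
white [170 217  22 112 982] [[-82.0, -42.4], [-23.1, -37.0]] 0.0375
yellow [  19  324   80   81 3101] [[8.5, -218.4], [81.5, -148.2]] 0.0096
yellow [154 330  23  15 209] [[-5.6, -70.2], [-1.9, -59.1]] 0.0201
yellow [540 201  10  12  78] [[-88.0, 160.2], [-81.3, 167.6]] 0.0115
finger 1415 [[-58.1, -7.4], [-36.2, 6.3]] [0.06428872 0.08971192]
finger 1529 [[-64.7, 59.0], [-36.4, 76.0]] [0.04708882 0.08978769]
```

View pics/w1.png

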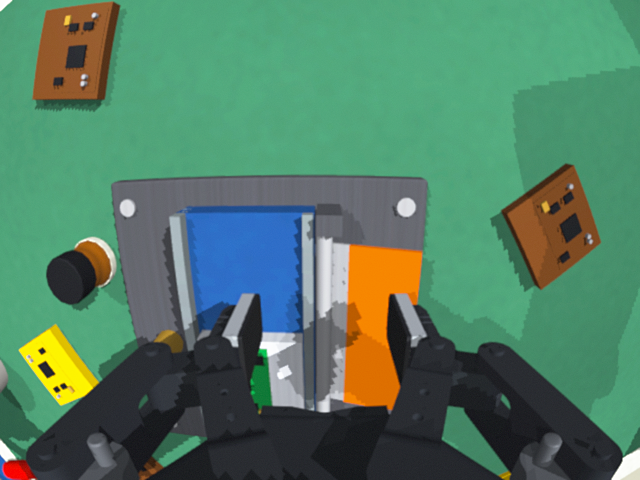

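Both tips are well placed: the right one at (240,325) is over the deck behind the carrier, whose white rear edge is at row 333. The left one at (405,325) is over the orange pad. I'll shift 5 mm to the right to push nearer the carrier's middle, then go down onto the pad.

Emit:
{"fn": "carry_out", "kwargs": {"series": "-0.0017 -0.0047 -0.008 0;0 0 -0.006 0;0 0 0 0;0 0 0 0"}}

```text
time: 4.03
tool_pos: [0.5288, 0.0152, 0.0614]
tcp_rot: [0.531, 3.096, 0.0]
wrist_force: [0.2, 1.0, 0.3]
width: 0.628
grip_force: 0.0
```

Emit:
{"fn": "carry_out", "kwargs": {"series": "0 0 -0.003 0;0 0 0 0;0 0 0 0"}}

```text
time: 4.4
tool_pos: [0.5287, 0.0153, 0.0583]
tcp_rot: [0.53, 3.097, -0.0]
wrist_force: [0.8, -0.6, 0.1]
width: 0.625
grip_force: 0.0
```

Emit:
{"fn": "carry_out", "kwargs": {"series": "0 0 -0.003 0;0 0 0 0;0 0 0 0"}}

```text
time: 4.78
tool_pos: [0.5286, 0.0153, 0.0552]
tcp_rot: [-0.53, -3.096, 0.0]
wrist_force: [0.1, 0.3, 0.3]
width: 0.629
grip_force: 0.0
```

Emit:
{"fn": "carry_out", "kwargs": {"series": "0 0 -0.003 0;0 0 0 0;0 0 0 0"}}

```text
time: 5.15
tool_pos: [0.5291, 0.0153, 0.0527]
tcp_rot: [0.53, 3.096, 0.0]
wrist_force: [-0.6, -0.2, 3.6]
width: 0.623
grip_force: 1.6
```

Emit:
{"fn": "carry_out", "kwargs": {"series": "0 0 -0.003 0;0 0 -0.003 0;0 0 0 0;0 0 0 0"}}

```text
time: 5.65
tool_pos: [0.5294, 0.0161, 0.0469]
tcp_rot: [0.531, 3.095, 0.002]
wrist_force: [0.1, 4.3, 5.5]
width: 0.623
grip_force: 3.0
```

Emit:
{"fn": "carry_out", "kwargs": {"series": "0 0 -0.002 0;0 0 -0.002 0;0 0 0 0;0 0 0 0"}}

```text
time: 6.15
tool_pos: [0.5295, 0.0163, 0.0433]
tcp_rot: [0.531, 3.095, 0.003]
wrist_force: [-0.3, 4.2, 8.6]
width: 0.624
grip_force: 4.5
```

```bash
python3 - <<'E'
from h import *
s,im,d=wrist();cv2.imwrite("pics/w2.png",im)
print(s["tool_pos"],s["wrist_force"],s["time"])
O=np.array([.5632,-.0244]);a=np.radians(-19.7);F=np.array([[np.cos(a),-np.sin(a)],[np.sin(a),np.cos(a)]])
l,st=masks(im)["orange"];i=st[1:,4].argmax()+1
def tilt(P):
    q=(P[:,:2]-O)@F*1000
    A=np.c_[q,np.ones(len(q))];k=np.ones(len(q),bool)
    for _ in range(4):
        c=np.linalg.lstsq(A[k],P[k,2]*1000,rcond=None)[0];k=abs(A@c-P[:,2]*1000)<1.5
    return c,k.sum(),[-19,63,1]@c
for n in "orange",:
    for i in np.argsort(-st[1:,4])[:3]+1:
        v,u=np.nonzero((l==i)&(d>0));P=wpt(s,u,v,d[v,u]);print(st[i],tilt(P))
t,dt=eyes.read_camera("top");l,st=masks(t)["orange"]
for i in np.argsort(-st[1:,4])[:4]+1:
    v,u=np.nonzero((l==i)&(dt>0));P=pt("top",u,v,dt[v,u]);print("top",st[i],tilt(P))
s,t2,dt=None,*eyes.read_camera("scene");cv2.imwrite("pics/s2.png",cv2.resize(t2[200:330,230:420],None,fx=4,fy=4,interpolation=cv2.INTER_CUBIC))
E
```

```text
[0.52952063 0.01626224 0.04333135] [-0.30865716  4.22755494  8.5505811 ] 6.15
[ 540  169   94  136 5965] (array([-3.62089375e-03,  4.71296210e-03,  8.47753478e+00]), np.int64(5827), np.float64(8.84324837795752))
[   3    0   83   94 5276] (array([6.26624321e-04, 7.08169417e-03, 1.06489524e+01]), np.int64(4987), np.float64(11.08319329430936))
[ 357  293   47  122 3483] (array([-3.48545096e-03, -3.24199046e-02,  3.44826034e+01]), np.int64(3325), np.float64(32.506372963315044))
top [332 307  26  29 344] (array([-1.07396752e-02,  3.50527940e-03,  8.71135821e+00]), np.int64(176), np.float64(9.136244640853564))
top [244 232  15  23 134] (array([-2.07220594e-02, -4.79774180e-03,  9.21694414e+00]), np.int64(64), np.float64(9.30840553291587))
top [378 196  10   8  48] (array([-0.04988973, -0.04177436, 12.62372612]), np.int64(27), np.float64(10.939846465936995))
top [238 239   7  14  35] (array([ 0.03236312, -0.0332211 , 19.3816102 ]), np.int64(22), np.float64(16.673781820366468))
```

View pics/w2.png

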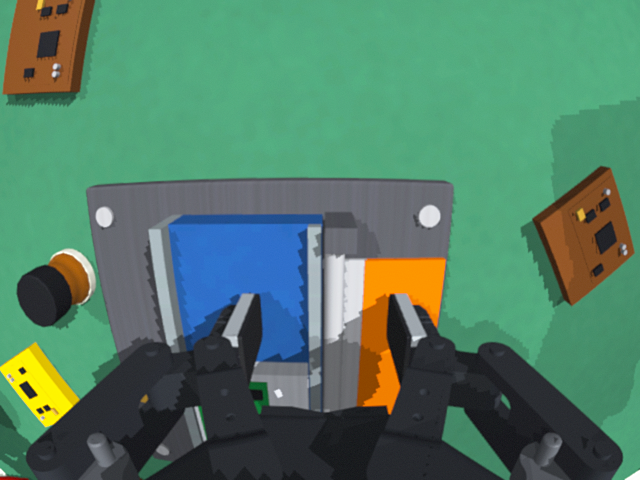

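View pics/s2.png

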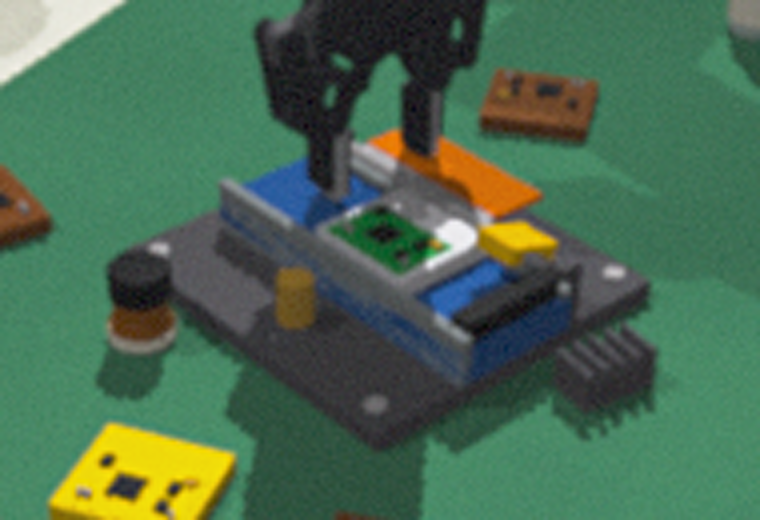

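The clip stands open at about 0.33 rad by the pad's slope, and the jaw is visibly raised. The right tip at (335,180) in the crop is behind the carrier and inside the channel. Now I push along fixture +x.

Emit:
{"fn": "carry_out", "kwargs": {"series": "0.0047 -0.0017 0 0;0.0047 -0.0017 0 0;0.0047 -0.0017 0 0;0.0047 -0.0017 0 0;0.0047 -0.0017 0 0;0.0047 -0.0017 0 0;0.0047 -0.0017 0 0;0.0047 -0.0017 0 0;0 0 0 0"}}

```text
time: 7.42
tool_pos: [0.5644, 0.0025, 0.0423]
tcp_rot: [-0.529, -3.092, -0.001]
wrist_force: [-6.1, 2.6, 10.6]
width: 0.628
grip_force: 5.4
```

```bash
cat >> h.py <<'E'
O=np.array([.5632,-.0244]);a=np.radians(-19.7);F=np.array([[np.cos(a),-np.sin(a)],[np.sin(a),np.cos(a)]])
def chk():
    s,im,d=wrist();print(s["time"],"tcp fix",((s["tool_pos"][:2]-O)@F*1000).round(1),s["tool_pos"][2].round(4),"F",np.array(s["wrist_force"]).round(1))
    l,st=masks(im)["orange"]
    for i in np.argsort(-st[1:,4])[:4]+1:
        v,u=np.nonzero((l==i)&(d>0));P=wpt(s,u,v,d[v,u]);q=(P[:,:2]-O)@F*1000
        if abs(np.median(q[:,1])-63)>25: continue
        A=np.c_[q,np.ones(len(q))];k=np.ones(len(q),bool)
        for _ in range(4):
            c=np.linalg.lstsq(A[k],P[k,2]*1000,rcond=None)[0];k=abs(A@c-P[:,2]*1000)<1.5
        print("clip ~",(0.30-c[1]).round(3),"pad z",([-19,63,1]@c).round(1))
    # deck: rear edge of the carrier = end of blue
    l,st=masks(im)["blue"];v,u=np.nonzero((l>0)&(d>0));P=wpt(s,u,v,d[v,u]);q=(P[:,:2]-O)@F*1000
    k=(abs(P[:,2]-.03)<.003)&(q[:,1]>-34)&(q[:,1]<22)&(q[:,0]<60);print("blue end x",np.percentile(q[k,0],[99,99.8]).round(1))
    return im
E
python3 -c "
from h import *
chk()"
```

```text
7.425 tcp fix [-7.9 25.7] 0.0423 F [-6.1  2.6 10.6]
clip ~ 0.379 pad z 31.1
blue end x [ 2.9 38.7]
```

Emit:
{"fn": "carry_out", "kwargs": {"series": "0.0047 -0.0017 0.0005 0;0.0047 -0.0017 0.0005 0;0.0038 -0.0014 0 0;0 0 0 0"}}

```text
time: 7.98
tool_pos: [0.5766, -0.0021, 0.043]
tcp_rot: [-0.53, -3.09, -0.001]
wrist_force: [-7.8, 4.1, 11.9]
width: 0.625
grip_force: 7.4
```

Emit:
{"fn": "carry_out", "kwargs": {"series": "0.0019 -0.0007 0 0;0 0 0 0;0 0 0 0"}}

```text
time: 8.35
tool_pos: [0.5767, -0.0022, 0.0428]
tcp_rot: [-0.53, -3.086, -0.001]
wrist_force: [-12.5, 6.0, 15.1]
width: 0.628
grip_force: 8.9
```

```bash
python3 -c "
from h import *
chk()"
```

```text
8.35 tcp fix [ 5.2 25.4] 0.0428 F [-12.5   6.   15.1]
clip ~ 0.358 pad z 31.7
blue end x [15.5 50. ]
```

The tip has stopped with the force rising, so the carrier is probably at the stop. I'll check with the cameras.

```bash
python3 - <<'E'
from h import *
t,d=eyes.read_camera("scene");a=cv2.resize(t[220:320,250:410],None,fx=5,fy=5,interpolation=cv2.INTER_CUBIC);cv2.imwrite("pics/s3.png",a)
h=cv2.cvtColor(t,cv2.COLOR_BGR2HSV)
# plate top points: z~.04, in channel
v,u=np.nonzero(d>0);P=pt("scene",u,v,d[v,u]);q=(P[:,:2]-O)@F*1000
k=(abs(P[:,2]-.0405)<.003)&(q[:,1]>-28)&(q[:,1]<0)&(q[:,0]>0)&(q[:,0]<100);print(np.percentile(q[k,0],[1,5,50,95,99]).round(1))
for lo in range(30,105,3):
    k=(q[:,1]>-25)&(q[:,1]<-5)&(q[:,0]>lo)&(q[:,0]<lo+3)
    if k.sum():print(lo,(np.median(P[k,2])*1000).round(1),np.median(t[v[k],u[k]],axis=0))
E
```

```text
[13.2 18.1 53.8 89.8 90.7]
30 238.5 [71. 89. 44.]
33 413.8 [60.5 82.5 40. ]
36 340.4 [61. 68. 40.]
39 404.3 [75. 79. 50.]
42 351.0 [68.  70.5 48. ]
45 403.0 [78.  77.5 51.5]
48 361.2 [63. 69. 47.]
51 382.7 [68. 75. 47.]
54 380.7 [67. 70. 49.]
57 377.6 [71. 81. 64.]
60 380.7 [59. 59. 40.]
63 373.3 [51. 51. 32.]
66 376.1 [50. 52. 33.]
69 41.6 [57. 99. 68.]
72 41.4 [ 97. 113.  91.]
75 41.9 [91.  94.5 88.5]
78 43.0 [73. 72. 70.]
81 43.4 [32.  31.5 27.5]
84 43.2 [32.  29.5 26.5]
87 36.7 [31. 29. 26.]
90 21.5 [58. 45. 31.]
93 17.5 [71.5 49.  32. ]
96 3.0 [49. 63. 37.]
99 2.2 [46.5 63.  36.5]
102 2.2 [50.  63.5 35. ]
```

View pics/s3.png

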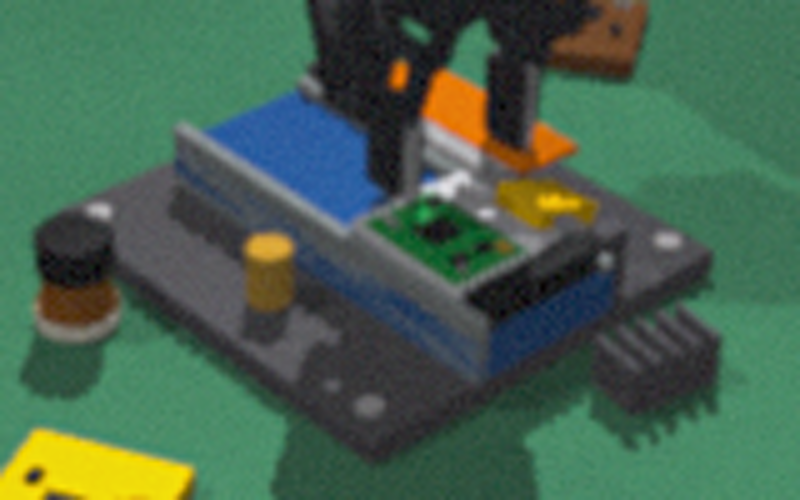

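The scene view shows the carrier hard against the black stop, with no blue gap at (500,265) and depth running straight from plate to stop. I'll press once more briefly, back the tip off the rear face with the clip still held, then lift.

Emit:
{"fn": "carry_out", "kwargs": {"series": "0.0009 -0.0003 0 0;0 0 0 0;-0.0038 0.0014 0 0;-0.0038 0.0014 0 0;0 0 0 0;0 0 0 0"}}

```text
time: 9.2
tool_pos: [0.5764, -0.0019, 0.0447]
tcp_rot: [0.53, 3.093, -0.0]
wrist_force: [0.7, -2.2, 8.2]
width: 0.616
grip_force: 4.3
```

```bash
python3 -c "
from h import *
chk()"
```

```text
9.2 tcp fix [ 4.8 25.6] 0.0447 F [ 0.7 -2.2  8.2]
clip ~ 0.289 pad z 34.0
blue end x [15.6 48. ]
```

Emit:
{"fn": "carry_out", "kwargs": {"series": "-0.0038 0.0014 0 0;0 0 0 0;0 0 0.003 0;0 0 0.003 0;0 0 0.003 0;0 0 0.003 0;0 0 0.004 0;0 0 0.01 0;0 0 0.03 0;0 0 0.05 0;0 0 0.05 0;-0.03 0.04 0.03 0;-0.03 0.05 0 0;-0.03 0.05 0 0;0 0 0 0;0 0 0 0"}}

```text
time: 11.25
tool_pos: [0.481, 0.1401, 0.2299]
tcp_rot: [0.528, 3.096, -0.0]
wrist_force: [-0.3, -0.6, -0.3]
width: 0.626
grip_force: 0.0
```

```bash
python3 - <<'E'
from h import *
s,im,d=wrist();print(s["time"],s["tool_pos"],s["wrist_force"])
t,dt=eyes.read_camera("top");cs,_=eyes.read_camera("scene")
A=cv2.resize(t[180:300,260:390],(400,369),interpolation=cv2.INTER_CUBIC);B=cv2.resize(cs[215:325,250:400],(400,369),interpolation=cv2.INTER_CUBIC)
cv2.imwrite("pics/end.png",np.hstack([A,B]))
h=masks(t)
roi=np.zeros(dt.shape,bool);roi[195:290,275:370]=1
for n in("green","yellow","orange"):
    l,st=h[n];v,u=np.nonzero((l>0)&roi&(dt>0));P=pt("top",u,v,dt[v,u]);k=P[:,2]>.036;q=(P[k,:2]-O)@F*1000
    print(n,np.median(q,axis=0).round(1),np.median(P[k,2]).round(4))
E
```

```text
11.25 [0.48100682 0.14012723 0.22988072] [-0.31928296 -0.55577712 -0.25811317]
green [ 50.1 -19. ] 0.0401
yellow [59.5 14.9] 0.0471
orange [-24.3  60.9] 0.0395
```

View pics/end.png

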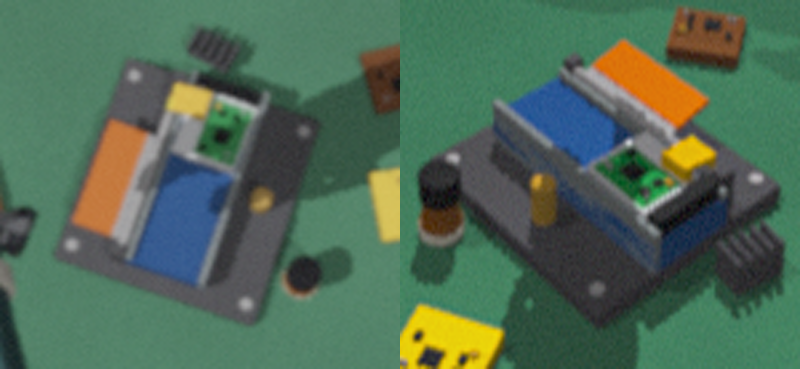

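The carrier is home at (222,130), the yellow jaw at (190,98) rests on it, and the bystanders stand where they were. I'm handing it in.

```bash
python3 -c "
from h import *
print(bot.finish_job())"
```

```text
the job is handed in; nothing more can be done
None
```

The job is handed in at about 11 s of the 35 s limit: the carrier is home against the stop with the clip's jaw resting on it, the arm is clear, and the other things by the fixture look undisturbed in the final pictures.

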